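Set the stamping press to the red flag and stamp the control unit

TASK

On the small blue stamping press, turn the black knob until the carriage's black pointer lines up with the middle of the red flag (not the yellow one); move the carriage only with the knob. Then pull the red-handled lever down to its stop to stamp the control unit, hold it there a moment, and let it come all the way back up, leaving the pointer on the red flag. Do not operate the lever before the pointer is on the red flag, and leave the other things on the table where they are.

Things in the scene. Friction and masses are not known exactly. Their poses are not given: they have to be found in the camera images.
- press: blue press fixed to the table, base 240 x 350 x 20 mm. Origin on the table under the stamped point, z up, y along the carriage slide. Column at x -115 to -65, 80 mm wide, 220 high; its head spans x -100 to 30, y -30 to 30, z 165 to 220 mm. Knob at the -y end, lever over the +y side, white scale bar with two flags along the +x side
- carriage: dark steel sliding plate 120 x 150 x 12 mm that carries the finned aluminium control unit (90 x 140 x 30 mm) under the head. Origin: centre of the plate's underside, 34 mm above the table. It slides 56 mm either way along the press's y, driven by the knob
- pointer (a point): tip of the black pointer blade (5 mm wide) that sticks out from the carriage over the white scale bar; 59.5 mm above the table; it moves with the carriage, its y axis is along the slide
- red_mark (a point): middle of the red flag's edge facing the pointer, at the pointer tip's height, 2 mm beyond it; y axis along the slide: lined up when pointer and mark agree along it. The red flag is a fixed upright blade 8 mm wide (along the slide), 24 mm deep, 36 mm high, at the far side of the scale bar
- yellow_mark (a point): the same point of the yellow flag, the setting for another unit type, not used now
- knob (a joint): turn of the knob (rad), grows clockwise seen from above, 0 in the middle, range -4 to 4. One radian clockwise moves the carriage and pointer 14 mm in the press's +y direction (away from the knob); it stays where it is left
- knob_grip (a point): point on the knob's vertical axis at which to grip it, 106 mm above the table. The knob is a black fluted upright cylinder of diameter 50 mm, from 80 to 122 mm above the table, with a white line on top, on a grey gearbox (70 x 70 mm, top at 70 mm)
- lever (a joint): swing of the sprung lever (rad): 0 at rest (pointing up at 0.5 rad above level), grows as it is pulled down, stop at 0.95. It needs up to about 11 N at the handle and springs back up when released
- lever_grip (a point): middle of the lever's red cross handle, a level bar of diameter 26 mm, 100 mm long along the press's x. At rest it is 267 mm above the table, at the stop about 111 mm
- lever_pivot (a point): the lever's pivot, 185 mm above the table; the lever turns about the press's x axis here; the handle's centre is 170 mm from it
- spare_unit: bystander: loose finned control unit 105 x 100 x 30 mm, origin at the centre of its underside
- carton: bystander: loose brown carton 110 x 150 x 60 mm, origin at the centre of its underside
- crate: bystander: open yellow crate 160 x 220 x 90 mm with units in it, origin at the centre of its underside

How it is judged:
By the outcome, as a careful person would: the job done as asked, in the order asked, and still so for the second after the job is handed in, with the robot touching nothing.
It also fails if it takes over 72 s, if anything falls off the work surface, if the arm or the gripper's body presses on something with over 40 N, if the wrist force passes 120 N, or if a joint passes its speed limit or range.

ROBOT

A 7-joint arm with a two-finger parallel gripper is mounted at the origin on the work surface. World frame = base frame: x ahead of the robot, y to its left, z up, the work surface at z = 0. Lengths are in m, angles in rad, forces in N, time in s.
With the tool pointing down it reaches from about 0.35 to 0.9 m from the base axis. Payload 8.1 kg.
Tool frame: the origin (TCP) lies between the finger pads; the fingertips stand 22 mm ahead of it and the grasp point (between the pads) lies 3 mm ahead of it; z points along the fingers, y is the line along which they close (so a half turn about z gives the same grasp; the last joint's range is limited). The gripper opens to 92 mm and grips with 3 to 60 N. Pads are 19 mm wide; open, the fingers measure 130 mm over their backs; the gripper's body (75 mm by 190 mm) begins 47 mm behind the grasp point.
Start: joints at [-0.103, 0.434, 0.025, 1.573, -0.012, 1.134, -0.075], TCP at [0.625, -0, 0.249] pointing down, gripper open.
Joint ranges: [-2.62, 2.62], [-0.44, 2.09], [-1.27, 1.32], [0.08, 2.57], [-1.32, 4.46], [0.12, 2], [-2.74, 2.74]. Speed limits (rad/s): [2.22, 2.22, 3.01, 3.01, 3.14, 3.14, 3.14].

INTERFACE

Orientations are given as a rotation vector (axis times angle).
In Python, from workcell import bot gives the robot as it stands.
- The arm moves only by the tool play_rows, never from a script. Its argument "deltas" is a list of rows, each a list of 3 entries, a list of its own where there are three numbers: the opening, from -1 (shut) to 1 (fully open), then the shift along the world's x, y, z scaled (see below), then the turn about the world's z scaled (see below). In form: [[grip, [x, y, z], spin], ...]. A call has 1 to 8 rows; each row shifts and turns the commanded pose from where the row before left it; what a row does not reach is not made up. The controller multiplies each number of a shift by 4 cm and each number of a turn by 4 degrees. A row lasts 1/12 s, in which the tool goes at most 41.7 mm and 7.16 degrees, less where a joint would pass 70% of its speed; a pose out of reach is approached as far as the arm can. A call with a number of a shift or a turn outside -1 to 1 is refused whole. A call with a gripper value outside its range is refused whole. The fingers move at their own pace and stop on an object; "newtons" is the grip in N (left out, the last holds). Time passes only in rows, so rows that do not move let the fingers close. It gives the time, the measured TCP pose, the force, the opening and the grip force at its end, in the units of the state.
- bot.read_state(): the state, without advancing time (a new reading comes with each control period).
- bot.get_image(name): name is "scene" or "side" or "wrist"; returns the picture (480x640x3 uint8, blue, green, red); there is no depth.
- bot.camera_params(name): a dict with "intrinsics" (3x3 intrinsics, pixels), "k1" (the pictures are not rectified: a ray, as slopes to the right and down, at radius r is drawn at 1 + k1 r^2 times it, then the intrinsics apply), "pose" (4x4, takes a point from camera to world coordinates). Camera axes: x right, y down, z forward; pixel columns grow to the right and rows downward; lengths in m; the calibration is good to about 2 mm. A picture is of the moment at which its call begins: read the wrist's pose just before it. camera_params takes no time and is no camera call; for the wrist camera it gives the pose at the moment of the call.
- bot.sign_off(): hands the job in; it is judged then, once.
The state is a dict: "clock": time; "joints": joint angles; "joint_velocities": joint speeds; "joint_efforts": joint torques, N m; "eef_pos": TCP position; "ee_rot": TCP orientation; "force": force on the tool from outside, world axes, zero at the start; "torque": the same for the moment, N m; "width": finger opening in m; "grip_force": force on a finger pad.
Only numpy, scipy, OpenCV 4.12 (cv2) and the standard library are available. Lean on these libraries where they do the work, as an engineer would, in place of code of your own. Each camera call takes 0.05 s, during which the arm holds its last target. There are 200 camera calls.

## Working session

There is one attempt and no reset: what is moved stays moved. The work goes in short steps, Python scripts to look and compute and a tool call to move; the robot and the scene stay as the last step left them, time stands still between calls to the robot, and variables do not carry over. Pictures are saved under pics/ and viewed, at most 10 in all, crops included, and the job is handed in when it is done.

Besides the shell and the picture viewer there is one more tool, called after ">>>" by a JSON object that holds its "method" and its "body", one argument or row to a line. play_rows: Moves the arm, as the interface text tells. Shifts and turns lie within -1 to 1; 1 stands for 4 cm of shift or 4 degrees of turn. Its arguments: {"type":"object","properties":{"deltas":{"type":"array"},"newtons":{"type":"number"}},"required":["deltas"]}

```bash
mkdir -p pics; cat > h.py <<'E'
import numpy as np, cv2
from workcell import bot
def ray(cam,uv):
    K=np.array(cam["intrinsics"]);T=np.array(cam["pose"])
    p=cv2.undistortPoints(np.array([[uv]],float),K,np.array([cam["k1"],0,0,0],float))[0,0]
    d=T[:3,:3]@np.array([p[0],p[1],1]);return T[:3,3],d/np.linalg.norm(d)
def onplane(cam,uv,z):
    o,d=ray(cam,uv);return o+d*(z-o[2])/d[2]
def tri(l):
    A=np.zeros((3,3));b=np.zeros(3)
    for cam,uv in l:
        o,d=ray(cam,uv);P=np.eye(3)-np.outer(d,d);A+=P;b+=P@o
    x=np.linalg.solve(A,b)
    return x,[float(np.linalg.norm((np.eye(3)-np.outer(d,d))@(x-o))) for o,d in (ray(c,u) for c,u in l)]
def proj(cam,X):
    K=np.array(cam["intrinsics"]);T=np.linalg.inv(np.array(cam["pose"]))
    return cv2.projectPoints(np.array([X],float),cv2.Rodrigues(T[:3,:3])[0],T[:3,3],K,np.array([cam["k1"],0,0,0],float))[0][0,0]
def blobs(im,lo,hi,amin=40):
    m=cv2.inRange(cv2.cvtColor(im,cv2.COLOR_BGR2HSV),lo,hi)
    n,_,s,c=cv2.connectedComponentsWithStats(m)
    return [(s[i].tolist(),c[i].round(1).tolist()) for i in range(1,n) if s[i,4]>=amin]
E
python3 - <<'E'
from h import *
for n in("scene","side","wrist"):
    c=bot.camera_params(n);im=bot.get_image(n);cv2.imwrite(f"pics/{n}0.png",im)
    print(n,np.round(c["pose"],3).tolist(),c["k1"],c["intrinsics"][0][0])
    for nm,lo,hi in(("red",(0,130,70),(8,255,255)),("red2",(172,130,70),(180,255,255)),("yel",(20,130,80),(35,255,255))):print(nm,blobs(im,lo,hi))
print(bot.read_state())
E
```

```text
scene [[0.869, 0.281, -0.408, 1.056], [0.495, -0.522, 0.695, -0.941], [-0.018, -0.806, -0.592, 0.993], [0.0, 0.0, 0.0, 1.0]] -0.02130041163079222 605.4459843762368
red [([332, 182, 8, 10, 47], [335.3, 186.0]), ([368, 317, 11, 15, 88], [373.0, 322.8])]
red2 []
yel [([407, 183, 68, 76, 3266], [441.7, 221.0]), ([376, 296, 10, 15, 117], [380.4, 302.3])]
side [[-0.728, -0.327, 0.602, -0.373], [-0.686, 0.362, -0.632, 0.928], [-0.011, -0.873, -0.488, 0.897], [0.0, 0.0, 0.0, 1.0]] -0.02139758233303513 543.4912021736899
red [([261, 224, 39, 31, 401], [281.4, 234.7])]
red2 []
yel [([279, 253, 8, 13, 68], [282.4, 258.2]), ([93, 295, 118, 100, 6175], [152.5, 343.4])]
wrist [[1.0, -0.0, -0.003, 0.624], [-0.001, -0.966, -0.259, 0.07], [-0.003, 0.259, -0.966, 0.384], [0.0, 0.0, 0.0, 1.0]] -0.03609531059020031 382.0161607985473
red [([358, 267, 33, 27, 554], [373.9, 281.0])]
red2 []
yel [([343, 189, 34, 22, 485], [359.5, 200.0])]
{'clock': 0.15, 'joints': array([-0.10261975,  0.43505858,  0.02498167,  1.57385798, -0.0115798 ,
        1.13403916, -0.07509896]), 'joint_velocities': array([-1.67821071e-03, -9.05576967e-04, -1.25702459e-03, -2.54064697e-03,
       -1.01145767e-04,  1.82949616e-05, -2.36536262e-05]), 'joint_efforts': array([ 9.13879558e-04, -6.68263149e+01,  9.85680185e-01, -3.14695251e+01,
       -6.03506877e-02,  3.94195947e-02,  8.07748006e-05]), 'eef_pos': array([ 6.24638399e-01, -4.29483701e-05,  2.48139701e-01]), 'ee_rot': array([-2.22095267e+00, -2.22085087e+00,  1.49216095e-03]), 'force': array([-0.13875636, -0.02896418,  0.53063271]), 'torque': array([-0.01903731,  0.01220398, -0.00635662]), 'grip_force': 0.0, 'width': 0.09160791290191263}
```

View pics/scene0.png

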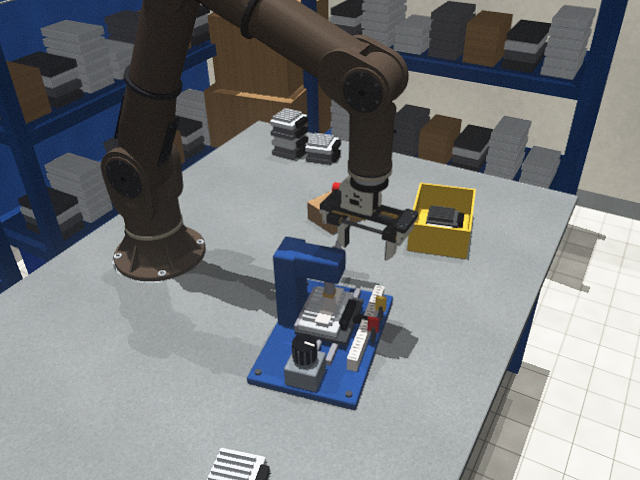

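View pics/side0.png

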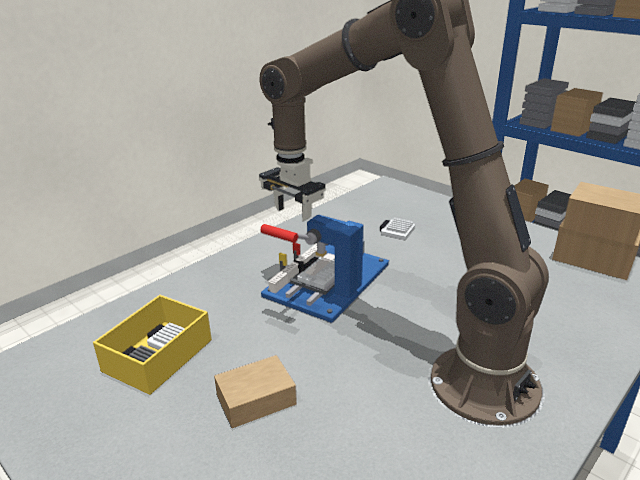

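The scene view shows the press at about (320,340), with the knob top near (305,342), the red flag at (373,322) and the yellow flag at (380,302). The side view shows the red lever handle from (261,230) to (299,240).

```bash
python3 - <<'E'
from h import *
im=cv2.imread("pics/scene0.png")
crop=cv2.resize(im[220:420,230:430],(600,600),interpolation=cv2.INTER_CUBIC);cv2.imwrite("pics/crop1.png",crop)
s=bot.camera_params("scene");d=bot.camera_params("side");w=bot.camera_params("wrist")
for uv in((248,380),(355,403),(392,293)):print("base",onplane(s,uv,.02).round(4))
print("knobtop",onplane(s,(303,343),.122).round(4))
print("redflag sc/wr",onplane(s,(373,322.8),.06).round(3),onplane(s,(380.4,302.3),.06).round(3))
E
```

```text
base [ 0.4894 -0.2748  0.02  ]
base [ 0.7133 -0.2206  0.02  ]
base [0.6401 0.1257 0.02  ]
knobtop [ 0.59   -0.2116  0.122 ]
redflag sc/wr [ 0.662 -0.031  0.06 ] [0.647 0.039 0.06 ]
```

View pics/wrist0.png

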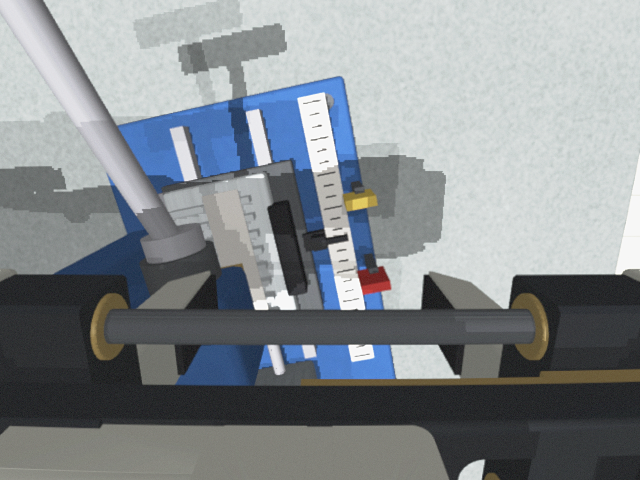

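View pics/crop1.png

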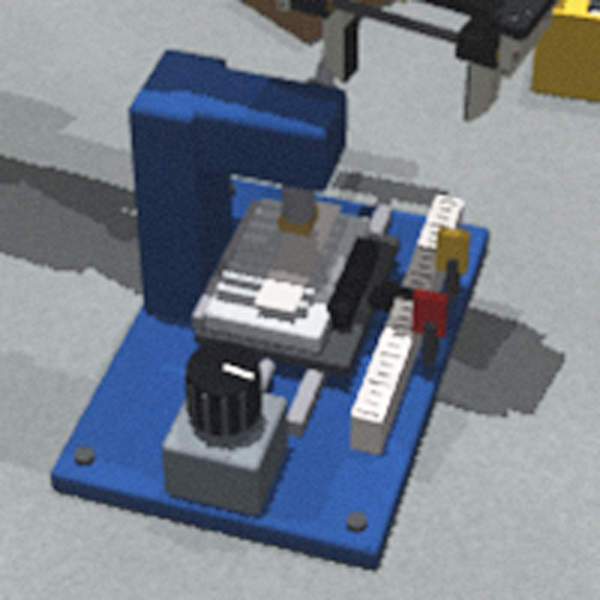

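The wrist view shows the pointer tip at about (347,239), between the yellow flag (360,200) and the red flag (374,281). The pointer therefore has to go toward press -y, which means turning the knob counterclockwise (+spin). I'll move the gripper away from the lever and look at the knob and lever.

>>> {"method": "play_rows", "body": {
  "deltas": [
    [1,[0,-0.5,1],0],
    [1,[0,-1,1],0],
    [1,[0,-1,1],0],
    [1,[0,-1,0.5],0],
    [1,[-0.5,-1,0],0],
    [1,[-0.4,-1,0],0],
    [1,[0,-1,0],0],
    [1,[0,0,0],0]
  ]
}}

```text
clock: 0.82
eef_pos: [0.5877, -0.2413, 0.3635]
ee_rot: [2.233, 2.206, -0.008]
force: [-1.7, -0.8, -0.4]
width: 0.0918
grip_force: 0.0
```

```bash
python3 - <<'E'
from h import *
st=bot.read_state();print(st["eef_pos"],st["clock"])
t=[]
for n in("scene","side","wrist"):
    c=bot.camera_params(n);im=bot.get_image(n);cv2.imwrite(f"pics/{n}1.png",im)
    np.save(f"pics/{n}1.npy",c)
    print(n)
    for nm,lo,hi in(("red",(0,130,60),(8,255,255)),("yel",(20,130,80),(35,255,255))):print(nm,blobs(im,lo,hi,20))
    t.append(im)
a=cv2.resize(t[0][120:300,290:430],None,fx=2.5,fy=2.5); b=cv2.resize(t[1][190:310,240:400],None,fx=2.5,fy=2.5)
out=np.zeros((600,800,3),np.uint8)
out[:450,:350]=a;out[:300,400:800]=b;cv2.imwrite("pics/c2.png",out)
E
```

```text
[ 0.58768051 -0.24126661  0.36353878] 0.8167
scene
red [([332, 182, 43, 17, 407], [353.4, 189.8]), ([368, 317, 12, 15, 92], [373.2, 322.1])]
yel [([407, 183, 68, 76, 3380], [440.7, 221.0]), ([376, 296, 10, 15, 118], [380.4, 302.2])]
side
red [([261, 224, 39, 32, 409], [281.7, 235.0])]
yel [([279, 253, 7, 13, 64], [282.4, 258.0]), ([93, 295, 118, 99, 6180], [152.5, 343.4])]
wrist
red [([386, 6, 30, 22, 350], [400.3, 15.1])]
yel []
```

View pics/c2.png

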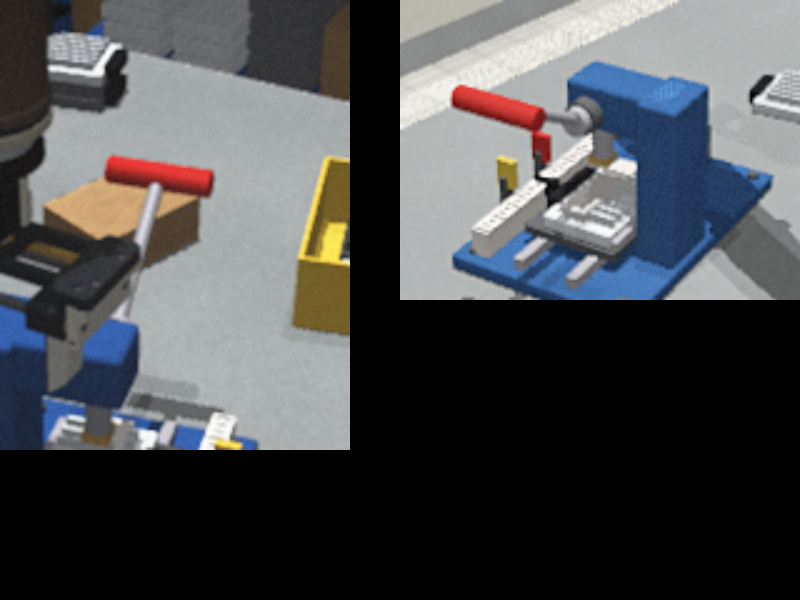

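View pics/wrist1.png

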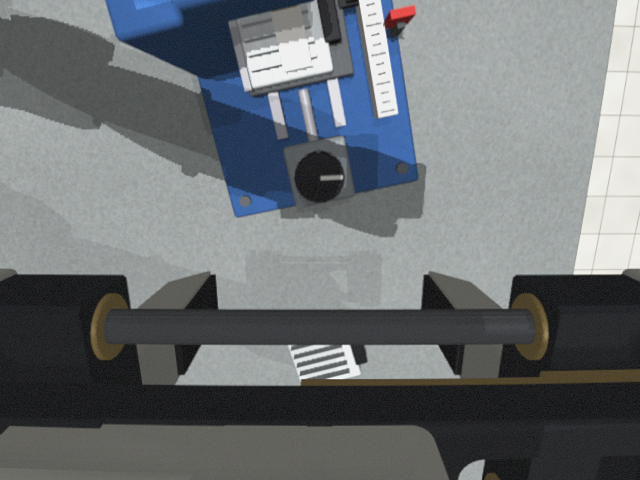

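The crops show the handle ends at about (333,188) and (374,193) in the scene view, and (297,237) and (261,229) in the side view. The wrist view shows the knob top at (319,176), with base corners at (237,216) and (418,180).

```bash
python3 - <<'E'
from h import *
s,d,w=[np.load(f"pics/{n}1.npy",allow_pickle=True).item() for n in("scene","side","wrist")]
A,ea=tri([(s,(333.2,187.6)),(d,(297.5,237.2))]);B,eb=tri([(s,(374.4,192.8)),(d,(261.5,229))])
print("handle",A,ea,B,eb,(A+B)/2,np.degrees(np.arctan2(*(B-A)[1::-1])),np.linalg.norm(B-A))
im=cv2.imread("pics/wrist1.png");g=cv2.cvtColor(im,cv2.COLOR_BGR2GRAY)
c=cv2.HoughCircles(g[120:230,260:380],cv2.HOUGH_GRADIENT,1,50,param1=80,param2=15,minRadius=20,maxRadius=35);print(c)
k=(c[0,0,:2]+[260,120]) if c is not None else (319,176)
print("knob",onplane(w,k,.122),tri([(w,k),(s,(303,343))]))
print("base",onplane(w,(237,216),.02),onplane(w,(418,180),.02))
E
```

```text
handle [0.46903232 0.13434801 0.26656471] [0.002497807944604875, 0.0024978079446048855] [0.56477809 0.16271844 0.26544323] [0.0002158989059479149, 0.00021589890594782876] [0.51690521 0.14853323 0.26600397] 16.50508599038647 0.0998668662877283
[[[58.5 57.5 24.3]]]
knob [ 0.58796014 -0.20514962  0.122     ] (array([ 0.58732884, -0.20617747,  0.11587869]), [0.0006923705507354499, 0.0006923705507356594])
base [ 0.4826829  -0.26514564  0.02      ] [ 0.71204259 -0.2201319   0.02      ]
```

>>> {"method": "play_rows", "body": {
  "deltas": [
    [1,[0,0.4,0],-1],
    [1,[0,0.4,0],-1],
    [1,[0,0,-0.5],-1],
    [1,[0,0,-0.5],-1],
    [1,[0,0,-0.5],-1],
    [1,[0,0,-0.5],-1],
    [1,[0,0,0],-1],
    [1,[0,0,0],-1]
  ]
}}

```text
clock: 1.63
eef_pos: [0.5907, -0.196, 0.2817]
ee_rot: [-2.745, -1.521, 0.003]
force: [0.5, 0.2, 0.8]
width: 0.0921
grip_force: 0.0
```

>>> {"method": "play_rows", "body": {
  "deltas": [
    [1,[0,0,0],-1],
    [1,[0,0,0],-1],
    [1,[0,0,0],-1],
    [1,[0,0,0],-1],
    [1,[0,0,0],-1],
    [1,[0,0,0],-1],
    [1,[0,0,0],-1],
    [1,[0,0,0],-1]
  ]
}}

```text
clock: 2.3
eef_pos: [0.5915, -0.1962, 0.2833]
ee_rot: [-3.06, -0.706, 0.0]
force: [0.6, 0.6, -0.3]
width: 0.0918
grip_force: 0.0
```

>>> {"method": "play_rows", "body": {
  "deltas": [
    [1,[0,0,0],-1],
    [1,[0,0,0],-1],
    [1,[0,0,0],-1],
    [1,[0,0,0],0],
    [1,[0,0,0],0]
  ]
}}

```text
clock: 2.72
eef_pos: [0.5913, -0.1969, 0.2833]
ee_rot: [-3.117, -0.39, 0.0]
force: [-0.4, 0.0, 0.4]
width: 0.0915
grip_force: 0.0
```

```bash
python3 - <<'E'
from h import *
s=bot.read_state();print(s["eef_pos"],s["joints"].round(3));R=cv2.Rodrigues(s["ee_rot"])[0];print(R.round(3))
E
```

```text
[ 0.5913412  -0.19693337  0.28333999] [-0.016  0.416  0.369  1.549 -0.157  1.206 -0.941]
[[ 0.969  0.246 -0.   ]
 [ 0.246 -0.969  0.001]
 [-0.    -0.001 -1.   ]]
```

>>> {"method": "play_rows", "body": {
  "deltas": [
    [1,[-0.08,-0.21,-0.5],0],
    [1,[0,0,-0.8],0],
    [1,[0,0,-0.8],0],
    [1,[0,0,-0.8],0],
    [1,[0,0,-0.8],0],
    [1,[0,0,-0.66],0],
    [1,[0,0,0],0],
    [1,[0,0,0],0]
  ]
}}

```text
clock: 3.38
eef_pos: [0.5871, -0.2063, 0.1084]
ee_rot: [-3.116, -0.386, 0.004]
force: [0.8, 0.2, 1.1]
width: 0.0916
grip_force: 0.0
```

>>> {"method": "play_rows", "body": {
  "deltas": [
    [-0.2,[0,0,0],0],
    [-0.2,[0,0,0],0],
    [-0.2,[0,0,0],0],
    [-0.2,[0,0,0],0],
    [-0.2,[0,0,0],0],
    [-0.2,[0,0,0],0]
  ],
  "newtons": 20
}}

```text
clock: 3.88
eef_pos: [0.5879, -0.2072, 0.1097]
ee_rot: [3.118, 0.383, 0.001]
force: [1.0, 0.3, 0.0]
width: 0.056
grip_force: 0.0
```

>>> {"method": "play_rows", "body": {
  "deltas": [
    [-0.5,[0,0,0],0],
    [-0.5,[0,0,0],0],
    [-0.5,[0,0,0],0],
    [-0.5,[0,0,0],0]
  ]
}}

```text
clock: 4.22
eef_pos: [0.5879, -0.2075, 0.1094]
ee_rot: [3.118, 0.382, 0.001]
force: [0.4, -0.7, 2.6]
width: 0.0497
grip_force: 20.0
```

>>> {"method": "play_rows", "body": {
  "deltas": [
    [-0.5,[0,0,0],1],
    [-0.5,[0,0,0],1],
    [-0.5,[0,0,0],1],
    [-0.5,[0,0,0],1],
    [-0.5,[0,0,0],1],
    [-0.5,[0,0,0],0]
  ]
}}

```text
clock: 4.72
eef_pos: [0.5882, -0.2081, 0.1095]
ee_rot: [3.002, 0.922, 0.002]
force: [1.9, -3.9, 2.3]
width: 0.0495
grip_force: 20.0
```

```bash
python3 - <<'E'
from h import *
s=bot.read_state();print(s["eef_pos"],s["force"],s["torque"],s["joints"].round(2),s["clock"])
c=bot.camera_params("scene");im=bot.get_image("scene")
cv2.imwrite("pics/s3.png",cv2.resize(im[240:400,270:430],(600,600),interpolation=cv2.INTER_CUBIC))
E
```

```text
[ 0.58815259 -0.20814244  0.10947505] [ 1.89906035 -3.88959957  2.30658439] [-0.52510826 -0.20052596  0.03250347] [ 0.11  0.58  0.22  1.74 -0.16  0.84 -0.58] 4.7167
```

View pics/s3.png

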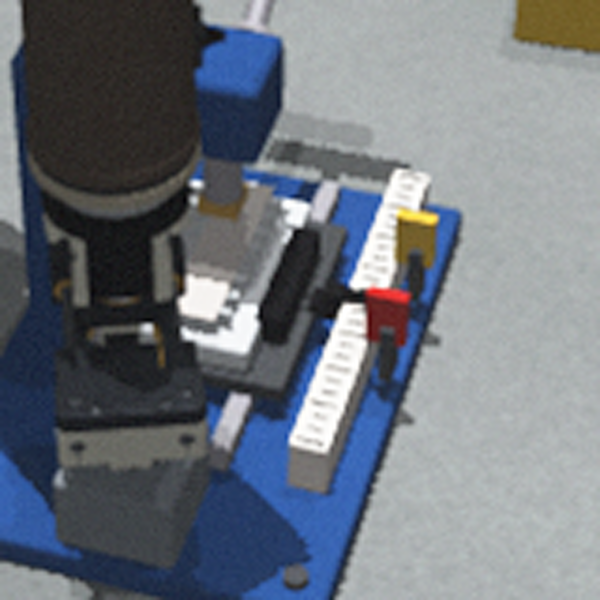

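The carriage follows the knob. At scene crop (330,297) the pointer is moving toward the red flag's left edge at (367,290). I'll keep turning.

>>> {"method": "play_rows", "body": {
  "deltas": [
    [-0.5,[0,0,0],1],
    [-0.5,[0,0,0],1],
    [-0.5,[0,0,0],1],
    [-0.5,[0,0,0],1],
    [-0.5,[0,0,0],1],
    [-0.5,[0,0,0],1],
    [-0.5,[0,0,0],1],
    [-0.5,[0,0,0],1]
  ]
}}

```text
clock: 5.43
eef_pos: [0.5889, -0.2088, 0.1095]
ee_rot: [2.633, 1.709, 0.002]
force: [6.1, -6.3, -2.9]
width: 0.0493
grip_force: 20.0
```

>>> {"method": "play_rows", "body": {
  "deltas": [
    [-0.5,[0,0,0],1],
    [-0.5,[0,0,0],1],
    [-0.5,[0,0,0],1],
    [-0.5,[0,0,0],1],
    [-0.5,[0,0,0],1],
    [-0.5,[0,0,0],1],
    [-0.5,[0,0,0],1],
    [-0.5,[0,0,0],0]
  ]
}}

```text
clock: 6.1
eef_pos: [0.5898, -0.2089, 0.1096]
ee_rot: [2.138, 2.295, 0.002]
force: [8.9, -6.9, -3.9]
width: 0.0495
grip_force: 20.0
```

```bash
python3 - <<'E'
from h import *
s=bot.read_state();print(s["eef_pos"],s["ee_rot"],s["force"],s["joints"].round(2),s["clock"])
w0=bot.camera_params("wrist")
a=bot.get_image("scene")[280:360,330:410];b=bot.get_image("side")[235:295,250:330];c=bot.get_image("wrist")
out=np.zeros((600,800,3),np.uint8)
out[:400,:400]=cv2.resize(a,(400,400),interpolation=cv2.INTER_CUBIC);out[:300,400:]=cv2.resize(b,(400,300),interpolation=cv2.INTER_CUBIC);out[300:,400:]=cv2.resize(c,(400,300))
cv2.imwrite("pics/c4.png",out)
E
```

```text
[ 0.58981911 -0.20891238  0.10955824] [2.13842573e+00 2.29504446e+00 2.10093559e-03] [ 8.92878927 -6.86698524 -3.91007094] [ 0.3   0.57 -0.06  1.72  0.05  0.85  0.29] 6.1
```

View pics/c4.png

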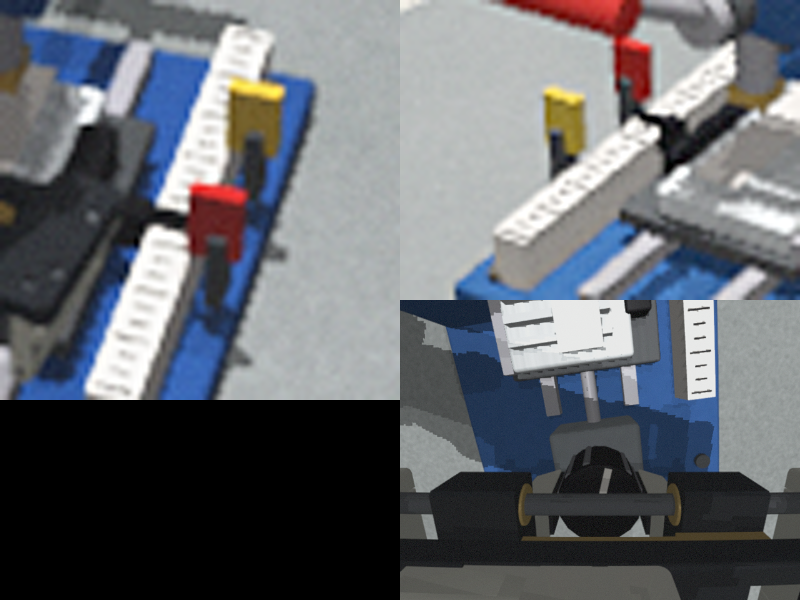

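Scene crop: the pointer tip is still short of, and partly behind, the red flag's left edge at (190,210). I'll turn a little more, release, and inspect from straight above with the wrist camera aligned to the press.

>>> {"method": "play_rows", "body": {
  "deltas": [
    [-0.5,[0,0,0],1],
    [-0.5,[0,0,0],0.9],
    [-0.5,[0,0,0],0],
    [1,[0,0,0],0],
    [1,[0,0,0],0],
    [1,[0,0,0],0],
    [1,[0,0,0],0],
    [1,[0,0,0],0]
  ]
}}

```text
clock: 6.92
eef_pos: [0.5873, -0.2068, 0.109]
ee_rot: [-1.985, -2.434, 0.0]
force: [-0.4, 0.4, -0.4]
width: 0.078
grip_force: 0.0
```

>>> {"method": "play_rows", "body": {
  "deltas": [
    [1,[0,0,0.8],0],
    [1,[0,0,0.8],0],
    [1,[0,0,0.8],0],
    [1,[0.4,0.4,0.8],0],
    [1,[0.4,0.6,0.8],0],
    [1,[0.6,0.8,0.8],0],
    [1,[0.7,0.8,0],0],
    [1,[0,0,0],0]
  ]
}}

```text
clock: 7.58
eef_pos: [0.6705, -0.1009, 0.2959]
ee_rot: [1.974, 2.443, 0.012]
force: [-0.7, 2.6, -2.2]
width: 0.092
grip_force: 0.0
```

```bash
python3 - <<'E'
from h import *
s=bot.read_state();print(s["eef_pos"],s["ee_rot"],s["joints"].round(2),s["clock"])
w=bot.camera_params("wrist");im=bot.get_image("wrist");np.save("pics/w5.npy",w);cv2.imwrite("pics/w5full.png",im)
print(np.round(w["pose"],3),blobs(im,(0,130,60),(8,255,255)))
r=max(blobs(im,(0,130,60),(8,255,255)),key=lambda b:b[0][4])[1];x,y=int(r[0])-70,int(r[1])-50
x=max(x,0);y=max(y,0);print(x,y)
cv2.imwrite("pics/w5.png",cv2.resize(im[y:y+100,x:x+120],None,fx=6,fy=6,interpolation=cv2.INTER_CUBIC))
E
```

```text
[ 0.67049228 -0.10089498  0.29587002] [1.97422584 2.44296922 0.01211587] [ 0.15  0.5  -0.12  1.35  0.05  1.29  0.24] 7.5833
[[ 0.978  0.201  0.058  0.654]
 [ 0.209 -0.946 -0.247 -0.033]
 [ 0.005  0.254 -0.967  0.432]
 [ 0.     0.     0.     1.   ]] [([316, 154, 27, 11, 262], [328.7, 159.4])]
258 109
```

View pics/w5.png

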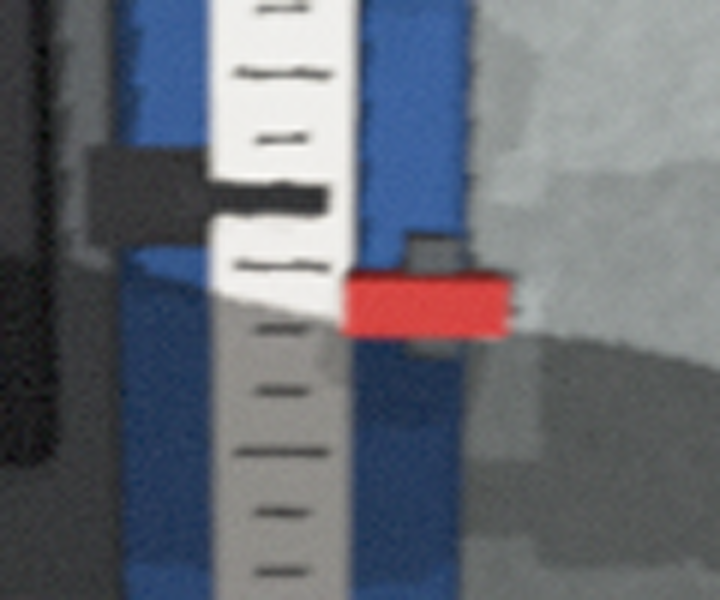

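Seen from above, the pointer (row 198 of the crop, tip x 326) is about 17 px, or 15–16 mm, short of the middle of the red flag (rows 275–337). I'll regrip and turn about 56° more, then re-measure.

>>> {"method": "play_rows", "body": {
  "deltas": [
    [1,[-0.7,-0.8,0],0],
    [1,[-0.6,-0.8,-0.8],0],
    [1,[-0.4,-0.6,-0.8],0],
    [1,[-0.4,-0.4,-0.8],0],
    [1,[0,0,-0.8],0],
    [1,[0,0,-0.8],0],
    [1,[0,0,-0.7],0],
    [1,[0,0,0],0]
  ]
}}

```text
clock: 8.3
eef_pos: [0.5832, -0.207, 0.1074]
ee_rot: [-1.981, -2.426, 0.007]
force: [-1.2, 0.7, 0.1]
width: 0.0916
grip_force: 0.0
```

>>> {"method": "play_rows", "body": {
  "deltas": [
    [-0.5,[0,0,0],0],
    [-0.5,[0,0,0],0],
    [-0.5,[0,0,0],0],
    [-0.5,[0,0,0],0],
    [-0.5,[0,0,0],0],
    [-0.5,[0,0,0],0],
    [-0.5,[0,0,0],0],
    [-0.5,[0,0,0],0]
  ]
}}

```text
clock: 8.97
eef_pos: [0.5897, -0.2069, 0.1141]
ee_rot: [1.983, 2.432, 0.004]
force: [6.1, 0.7, -0.8]
width: 0.0494
grip_force: 20.0
```

>>> {"method": "play_rows", "body": {
  "deltas": [
    [-0.5,[0,0,0],0],
    [-0.5,[0,0,0],0]
  ]
}}

```text
clock: 9.13
eef_pos: [0.5897, -0.2069, 0.114]
ee_rot: [1.983, 2.433, 0.003]
force: [5.2, -0.5, -0.4]
width: 0.0499
grip_force: 20.0
```

Gripped again. Turning +56°, nudging x slightly to relieve the side force.

>>> {"method": "play_rows", "body": {
  "deltas": [
    [-0.5,[-0.05,0,0],1],
    [-0.5,[0,0,0],1],
    [-0.5,[0,0,0],1],
    [-0.5,[0,0,0],1],
    [-0.5,[0,0,0],1],
    [-0.5,[0,0,0],1],
    [-0.5,[0,0,0],1],
    [-0.5,[0,0,0],1]
  ]
}}

```text
clock: 9.8
eef_pos: [0.5894, -0.2069, 0.1141]
ee_rot: [1.229, 2.884, 0.004]
force: [12.0, -0.4, -7.3]
width: 0.05
grip_force: 20.0
```

>>> {"method": "play_rows", "body": {
  "deltas": [
    [-0.5,[0,0,0],1],
    [-0.5,[0,0,0],1],
    [-0.5,[0,0,0],1],
    [-0.5,[0,0,0],1],
    [-0.5,[0,0,0],1],
    [-0.5,[0,0,0],1],
    [-0.5,[0,0,0],0],
    [-0.5,[0,0,0],0]
  ]
}}

```text
clock: 10.47
eef_pos: [0.5894, -0.207, 0.1141]
ee_rot: [0.607, 3.075, 0.002]
force: [13.3, -0.6, -7.1]
width: 0.0498
grip_force: 20.0
```

>>> {"method": "play_rows", "body": {
  "deltas": [
    [1,[0,0,0],0],
    [1,[0,0,0],0],
    [1,[0,0,0],0],
    [1,[0,0,0],0],
    [1,[0,0,0],0],
    [1,[0,0,0.8],0],
    [1,[0,0,0.8],0],
    [1,[0,0,0.8],-1]
  ]
}}

```text
clock: 11.13
eef_pos: [0.585, -0.2071, 0.2099]
ee_rot: [-0.715, -3.057, -0.0]
force: [0.5, -0.9, 1.2]
width: 0.0914
grip_force: 0.0
```

>>> {"method": "play_rows", "body": {
  "deltas": [
    [1,[0.4,0.2,0.8],-1],
    [1,[0.4,0.6,0.8],-1],
    [1,[0.6,0.6,0.8],-1],
    [1,[0.7,0.6,0],-1],
    [1,[0,0,0],-1],
    [1,[0,0,0],-1],
    [1,[0,0,0],-1],
    [1,[0,0,0],-1]
  ]
}}

```text
clock: 11.8
eef_pos: [0.6665, -0.1303, 0.3005]
ee_rot: [-1.537, -2.74, 0.0]
force: [0.6, 0.4, -0.7]
width: 0.0914
grip_force: 0.0
```

>>> {"method": "play_rows", "body": {
  "deltas": [
    [1,[0,0,0],-1],
    [1,[0,0,0],-1],
    [1,[0,0,0],-1],
    [1,[0,0,0],-1],
    [1,[0,0,0],-1],
    [1,[0,0,0],0],
    [1,[0,0,0],0],
    [1,[0,0,0],0]
  ]
}}

```text
clock: 12.47
eef_pos: [0.6665, -0.1305, 0.3007]
ee_rot: [-1.983, -2.437, 0.0]
force: [0.3, -0.3, -0.2]
width: 0.0918
grip_force: 0.0
```

```bash
cat > look.py <<'E'
from h import *
import sys
def look(tag):
    w=bot.camera_params("wrist");im=bot.get_image("wrist");cv2.imwrite(f"pics/{tag}f.png",im)
    s=bot.read_state();print(s["eef_pos"],s["ee_rot"].round(3),s["clock"])
    b=max(blobs(im,(0,130,60),(8,255,255)),key=lambda b:b[0][4]);print(b)
    m=cv2.inRange(cv2.cvtColor(im,cv2.COLOR_BGR2HSV),(0,130,60),(8,255,255))
    x0,y0,bw,bh,_=b[0]
    x=x0+3; fr=np.mean(np.nonzero(m[y0-3:y0+bh+3,x0+2:x0+9])[0])+y0-3
    g=cv2.cvtColor(im,cv2.COLOR_BGR2GRAY).astype(float)
    # pointer: weighted dark row over white bar just left of the flag
    P=g[y0-20:y0+bh+20,x0-18:x0-8].mean(1);print(P.round().astype(int).tolist(),y0-20)
    cv2.imwrite(f"pics/{tag}.png",cv2.resize(im[max(y0-30,0):y0+bh+30,x0-40:x0+60],None,fx=6,fy=6,interpolation=cv2.INTER_CUBIC))
    T=np.array(w["pose"]);print("cam",T[:3,3],"nadir px",proj(w,T[:3,3]-[0,0,.4]),"flag row",fr,"left",x0,np.max(bw))
    return w,im,fr,x0
if __name__=="__main__": look(sys.argv[1])
E
python3 look.py w6
```

```text
[ 0.66652394 -0.13057558  0.30064875] [-1.983 -2.436  0.   ] 12.5167
([328, 120, 28, 10, 256], [341.9, 124.8])
[161, 228, 239, 238, 238, 238, 238, 238, 239, 239, 186, 170, 233, 239, 238, 238, 238, 238, 238, 240, 226, 124, 60, 55, 56, 55, 57, 113, 213, 233, 237, 238, 149, 204, 239, 239, 238, 238, 238, 238, 239, 237, 173, 160, 239, 239, 238, 237, 237, 237] 100
cam [ 0.65151474 -0.06186112  0.43620225] nadir px [319.67998411 133.39367868] flag row 125.0 left 328 28
```

>>> {"method": "play_rows", "body": {
  "deltas": [
    [1,[-0.04,0.19,0],0],
    [1,[0,0,0],0],
    [1,[0,0,0],0],
    [1,[0,0,0],0]
  ]
}}

```text
clock: 12.85
eef_pos: [0.665, -0.1227, 0.3008]
ee_rot: [1.985, 2.435, 0.0]
force: [0.7, -0.2, -0.7]
width: 0.0919
grip_force: 0.0
```

```bash
python3 look.py w7; python3 - <<'E'
import cv2,numpy as np
im=cv2.imread("pics/w7f.png");h=cv2.cvtColor(im,cv2.COLOR_BGR2HSV)
for c in (332,336):print(im[118:146,c-2:c+3].mean(1).round().astype(int).tolist())
E
```

```text
[ 0.66501482 -0.12298196  0.30073883] [ 1.985  2.435 -0.   ] 12.9
([328, 130, 28, 10, 254], [341.9, 134.3])
[236, 239, 239, 238, 238, 238, 238, 239, 234, 160, 199, 238, 239, 238, 238, 238, 238, 239, 241, 190, 81, 51, 54, 56, 54, 72, 167, 231, 236, 237, 171, 160, 240, 239, 237, 237, 237, 237, 237, 238, 232, 153, 210, 238, 238, 236, 226, 224, 223, 182] 110
cam [ 0.65008868 -0.05404521  0.43631444] nadir px [319.56715313 133.38205623] flag row 134.42105263157896 left 328 28
[[149, 94, 58], [149, 94, 58], [155, 97, 61], [154, 96, 59], [154, 96, 58], [155, 97, 60], [139, 88, 53], [146, 90, 56], [148, 91, 55], [150, 93, 56], [149, 92, 56], [128, 85, 107], [77, 72, 213], [67, 72, 217], [68, 73, 215], [68, 71, 215], [68, 71, 214], [69, 72, 215], [69, 73, 216], [69, 72, 217], [66, 69, 214], [88, 67, 132], [148, 91, 63], [142, 89, 53], [128, 80, 50], [136, 86, 54], [136, 86, 53], [136, 86, 53]]
[[155, 98, 61], [156, 98, 61], [156, 98, 62], [154, 96, 60], [155, 98, 61], [157, 99, 62], [145, 94, 61], [119, 79, 55], [111, 76, 54], [115, 80, 57], [117, 80, 52], [107, 75, 89], [74, 73, 212], [66, 70, 216], [68, 72, 214], [67, 72, 214], [68, 72, 214], [69, 72, 214], [68, 72, 215], [67, 72, 216], [66, 70, 213], [68, 61, 135], [94, 68, 59], [110, 77, 55], [107, 74, 53], [113, 77, 56], [135, 88, 58], [143, 90, 57]]
```

From above, the flag's middle is at row 134.1 and the pointer's at row 132.6. The pointer is about 1.2 mm short, which needs roughly 5° more.

>>> {"method": "play_rows", "body": {
  "deltas": [
    [1,[-0.63,-0.7,0],0],
    [1,[-0.5,-0.6,-0.8],0],
    [1,[-0.4,-0.5,-0.8],0],
    [1,[-0.4,-0.3,-0.8],0],
    [1,[0,0,-0.8],0],
    [1,[0,0,-0.8],0],
    [1,[0,0,-0.75],0],
    [1,[0,0,0],0]
  ]
}}

```text
clock: 13.57
eef_pos: [0.5854, -0.2048, 0.1073]
ee_rot: [-1.981, -2.428, 0.006]
force: [-2.2, 0.4, -0.1]
width: 0.0916
grip_force: 0.0
```

>>> {"method": "play_rows", "body": {
  "deltas": [
    [-0.5,[0,0,0],0],
    [-0.5,[0,0,0],0],
    [-0.5,[0,0,0],0],
    [-0.5,[0,0,0],0],
    [-0.5,[0,0,0],0],
    [-0.5,[0,0,0],0],
    [-0.5,[0,0,0],0],
    [-0.5,[0,0,0],0]
  ]
}}

```text
clock: 14.23
eef_pos: [0.5895, -0.2054, 0.1135]
ee_rot: [1.985, 2.434, 0.001]
force: [-1.1, -0.3, 4.6]
width: 0.0495
grip_force: 20.0
```

>>> {"method": "play_rows", "body": {
  "deltas": [
    [-0.5,[0,0,0],0],
    [-0.5,[0,0,0],0.6],
    [-0.5,[0,0,0],0.65],
    [-0.5,[0,0,0],0],
    [-0.5,[0,0,0],0],
    [-0.5,[0,0,0],0]
  ]
}}

```text
clock: 14.73
eef_pos: [0.5893, -0.2054, 0.1134]
ee_rot: [1.877, 2.518, 0.0]
force: [-1.5, 0.7, 5.2]
width: 0.0497
grip_force: 20.0
```

>>> {"method": "play_rows", "body": {
  "deltas": [
    [1,[0,0,0],0],
    [1,[0,0,0],0],
    [1,[0,0,0],0],
    [1,[0,0,0],0],
    [1,[0,0,0],0],
    [1,[0,0,0.8],0],
    [1,[0,0,0.8],0],
    [1,[0,0,0.8],-0.6]
  ]
}}

```text
clock: 15.4
eef_pos: [0.5886, -0.2052, 0.2095]
ee_rot: [-1.928, -2.478, 0.001]
force: [1.1, 0.9, 0.4]
width: 0.0913
grip_force: 0.0
```

>>> {"method": "play_rows", "body": {
  "deltas": [
    [1,[0.4,0.3,0.8],-0.65],
    [1,[0.4,0.5,0.8],0],
    [1,[0.5,0.6,0.75],0],
    [1,[0.63,0.7,0],0],
    [1,[0,0,0],0],
    [1,[0,0,0],0],
    [1,[0,0,0],0],
    [1,[0,0,0],0]
  ]
}}

```text
clock: 16.07
eef_pos: [0.6649, -0.1235, 0.3012]
ee_rot: [-1.987, -2.433, 0.002]
force: [-0.2, 0.1, 0.1]
width: 0.0918
grip_force: 0.0
```

```bash
python3 look.py w8; python3 - <<'E'
import cv2,numpy as np
im=cv2.imread("pics/w8f.png")
print(im[124:144,330:335,2].mean(1).round().astype(int).tolist())
E
```

```text
[ 0.6648882  -0.12371227  0.30132269] [-1.988e+00 -2.432e+00  2.000e-03] 16.1167
([328, 129, 28, 10, 250], [342.2, 133.3])
[235, 239, 238, 238, 238, 238, 239, 240, 238, 170, 199, 238, 239, 238, 238, 238, 238, 239, 241, 187, 105, 206, 111, 57, 55, 53, 55, 110, 228, 232, 172, 167, 240, 239, 238, 238, 238, 237, 238, 238, 233, 157, 209, 238, 238, 237, 238, 237, 224, 181] 109
cam [ 0.65033666 -0.05470278  0.43667828] nadir px [320.16005398 133.197052  ] flag row 133.42105263157896 left 328 28
[56, 55, 57, 57, 108, 212, 218, 215, 215, 215, 215, 216, 217, 214, 132, 62, 54, 54, 48, 52]
```

The pointer is now at row 133.4 and the flag's middle at 133.1, so they agree within about 0.3 mm. On to the lever: fingers closed, above the handle at (0.517, 0.1485).

>>> {"method": "play_rows", "body": {
  "deltas": [
    [-1,[0,0,0.8],0],
    [-1,[-0.5,0.9,0.5],0],
    [-1,[-0.5,0.9,0],0],
    [-1,[-0.5,0.9,0],0],
    [-1,[-0.5,0.9,0],0],
    [-1,[-0.5,0.9,0],0],
    [-1,[-0.5,0.9,0],0],
    [-1,[-0.4,0.8,0],0]
  ],
  "newtons": 15
}}

```text
clock: 16.78
eef_pos: [0.5295, 0.1235, 0.3522]
ee_rot: [1.986, 2.434, 0.0]
force: [0.6, 0.9, 0.2]
width: 0.0432
grip_force: 0.0
```

>>> {"method": "play_rows", "body": {
  "deltas": [
    [-1,[-0.3,0.6,0],0],
    [-1,[0,0,0],0],
    [-1,[0,0,0],0],
    [-1,[0,0,0],0],
    [-1,[0,0,0],0],
    [-1,[0,0,0],0],
    [-1,[0,0,0],0],
    [-1,[0,0,0],0]
  ]
}}

```text
clock: 17.45
eef_pos: [0.5198, 0.1458, 0.3518]
ee_rot: [-1.987, -2.433, 0.0]
force: [0.5, -0.0, 0.2]
width: 0.0005
grip_force: 0.0
```

```bash
python3 - <<'E'
from h import *
s=bot.read_state();p=s["eef_pos"];print(p,s["force"],s["width"])
a=bot.get_image("scene");b=bot.get_image("side")
for n,im in(("scene",a),("side",b)):
    q=proj(bot.camera_params(n),p-[0,0,.022]);print(n,q);cv2.circle(im,tuple(int(v) for v in q),2,(0,255,0),-1)
out=np.zeros((400,800,3),np.uint8)
out[:,:400]=cv2.resize(a[140:240,300:400],(400,400));out[:,400:]=cv2.resize(b[170:270,230:330],(400,400))
cv2.imwrite("pics/c9.png",out)
E
```

```text
[0.51975093 0.14575409 0.35181612] [ 0.45748254 -0.04948696  0.21860815] 0.00047570706886678165
scene [354.25359663 166.84607077]
side [277.49612703 208.80114087]
```

View pics/c9.png

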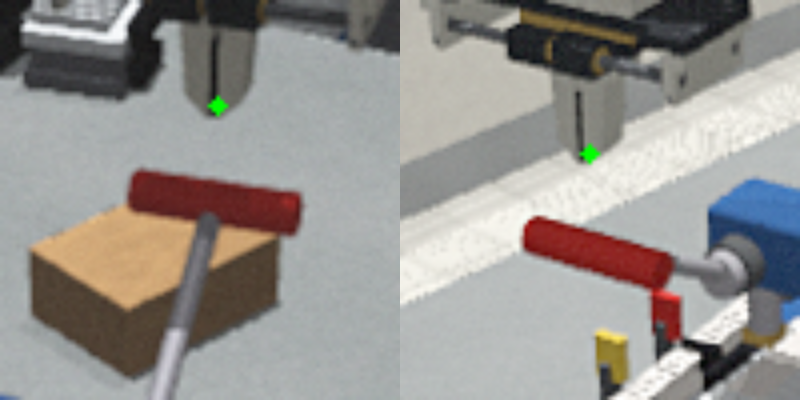

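Both views show the closed fingertips directly above the red handle's middle. Next I'll press down along its arc.

>>> {"method": "play_rows", "body": {
  "deltas": [
    [-1,[-0.02,0.08,-0.5],0],
    [-1,[0,0,-0.5],0],
    [-1,[0,0,-0.25],0],
    [-1,[-0.02,0.08,-0.25],0],
    [-1,[-0.02,0.08,-0.25],0],
    [-1,[-0.02,0.08,-0.25],0],
    [-1,[-0.02,0.08,-0.25],0],
    [-1,[-0.02,0.06,-0.25],0]
  ]
}}

```text
clock: 18.22
eef_pos: [0.5151, 0.1672, 0.2528]
ee_rot: [1.984, 2.436, 0.006]
force: [-0.5, 4.7, 6.9]
width: 0.0003
grip_force: 3.1
```

>>> {"method": "play_rows", "body": {
  "deltas": [
    [-1,[-0.01,0.04,-0.25],0],
    [-1,[-0.01,0.03,-0.25],0],
    [-1,[0,0.02,-0.25],0],
    [-1,[0,0,-0.25],0],
    [-1,[0,-0.02,-0.25],0],
    [-1,[0.01,-0.03,-0.25],0]
  ]
}}

```text
clock: 18.72
eef_pos: [0.5149, 0.169, 0.1929]
ee_rot: [1.984, 2.436, 0.006]
force: [-1.6, 4.8, 5.9]
width: 0.0005
grip_force: 3.5
```

>>> {"method": "play_rows", "body": {
  "deltas": [
    [-1,[0.01,-0.05,-0.25],0],
    [-1,[0.02,-0.06,-0.25],0],
    [-1,[0.02,-0.08,-0.25],0],
    [-1,[0.02,-0.08,-0.25],0],
    [-1,[0,-0.04,-0.12],0],
    [-1,[0,0,0],0]
  ]
}}

```text
clock: 19.22
eef_pos: [0.5179, 0.1558, 0.1474]
ee_rot: [1.985, 2.435, 0.005]
force: [-0.7, 4.6, 8.0]
width: 0.0007
grip_force: 3.9
```

>>> {"method": "play_rows", "body": {
  "deltas": [
    [-1,[0,-0.02,-0.08],0],
    [-1,[0,0,-0.06],0],
    [-1,[0,0,-0.04],0],
    [-1,[0,0,0],0]
  ]
}}

```text
clock: 19.55
eef_pos: [0.5183, 0.1551, 0.1442]
ee_rot: [1.984, 2.433, 0.006]
force: [-12.2, -2.3, 43.8]
width: 0.0005
grip_force: 22.0
```

That's the stop: force jumped to 44 N while z held. I'll ease off slightly, hold, then come back up along the arc.

>>> {"method": "play_rows", "body": {
  "deltas": [
    [-1,[0,0,0.035],0],
    [-1,[0,0,0],0],
    [-1,[0,0,0],0],
    [-1,[0,0,0],0],
    [-1,[0,0,0],0],
    [-1,[0,0,0],0],
    [-1,[0,0,0],0],
    [-1,[0,0,0],0]
  ]
}}

```text
clock: 20.22
eef_pos: [0.5182, 0.1552, 0.1448]
ee_rot: [1.984, 2.434, 0.007]
force: [-9.7, -0.6, 32.8]
width: 0.0004
grip_force: 16.2
```

>>> {"method": "play_rows", "body": {
  "deltas": [
    [-1,[0,0.02,0.15],0],
    [-1,[-0.02,0.08,0.25],0],
    [-1,[-0.02,0.08,0.25],0],
    [-1,[-0.02,0.06,0.25],0],
    [-1,[-0.01,0.05,0.25],0],
    [-1,[-0.01,0.03,0.25],0],
    [-1,[0,0.02,0.25],0],
    [-1,[0,0,0.25],0]
  ]
}}

```text
clock: 20.88
eef_pos: [0.5153, 0.1665, 0.219]
ee_rot: [1.985, 2.432, 0.003]
force: [1.2, -3.5, 4.6]
width: 0.0009
grip_force: 2.3
```

>>> {"method": "play_rows", "body": {
  "deltas": [
    [-1,[0,0,0.25],0],
    [-1,[0,-0.03,0.25],0],
    [-1,[0.01,-0.04,0.25],0],
    [-1,[0.02,-0.06,0.25],0],
    [-1,[0.02,-0.08,0.25],0],
    [-1,[0.02,-0.08,0.25],0],
    [-1,[0.02,-0.08,0.25],0],
    [-1,[0.02,-0.08,0.25],0]
  ]
}}

```text
clock: 21.55
eef_pos: [0.518, 0.1485, 0.2981]
ee_rot: [-1.985, -2.434, 0.001]
force: [-0.0, -0.6, 0.7]
width: 0.0005
grip_force: 0.6
```

>>> {"method": "play_rows", "body": {
  "deltas": [
    [-1,[0,0,0.25],0],
    [-1,[0,0,0.5],0],
    [-1,[0,0,0.8],0],
    [-1,[0,0,0],0],
    [-1,[0,0,0],0]
  ]
}}

```text
clock: 21.97
eef_pos: [0.5187, 0.1497, 0.3612]
ee_rot: [1.984, 2.434, 0.005]
force: [-1.1, 1.2, -1.8]
width: 0.0006
grip_force: 0.0
```

Next I'll go back to the overhead view and recheck the pointer and the lever's rest position.

>>> {"method": "play_rows", "body": {
  "deltas": [
    [1,[0.3,-0.6,0],0],
    [1,[0.4,-0.8,0],0],
    [1,[0.5,-0.9,0],0],
    [1,[0.5,-0.9,0],0],
    [1,[0.5,-0.9,0],0],
    [1,[0.5,-0.9,0],0],
    [1,[0.5,-0.9,0],0],
    [1,[0.46,-0.9,-0.7],0]
  ]
}}

```text
clock: 22.63
eef_pos: [0.6641, -0.1204, 0.3384]
ee_rot: [1.984, 2.43, 0.004]
force: [-0.0, -0.1, 0.2]
width: 0.0494
grip_force: 0.0
```

>>> {"method": "play_rows", "body": {
  "deltas": [
    [1,[0,0,-0.8],0],
    [1,[0,0,0],0],
    [1,[0,0,0],0],
    [1,[0,0,0],0],
    [1,[0,0,0],0],
    [1,[0,0,0],0]
  ]
}}

```text
clock: 23.13
eef_pos: [0.6625, -0.1163, 0.3058]
ee_rot: [1.982, 2.434, 0.003]
force: [0.5, -0.1, -0.3]
width: 0.0891
grip_force: 0.0
```

```bash
python3 look.py w10; python3 - <<'E'
from h import *
im=cv2.imread("pics/w10f.png");y=118
print(im[y:y+36,330:335,2].mean(1).round().astype(int).tolist(),y)
for n in("scene","side"):print(n,blobs(bot.get_image(n),(0,130,60),(8,255,255),20))
E
```

```text
[ 0.66233323 -0.11659243  0.30556687] [1.983 2.434 0.003] 23.1833
([328, 137, 28, 10, 240], [342.1, 141.9])
[227, 239, 239, 238, 238, 238, 238, 239, 238, 170, 181, 238, 239, 238, 238, 238, 238, 239, 240, 188, 102, 194, 100, 55, 54, 54, 60, 125, 230, 228, 161, 190, 239, 238, 237, 237, 236, 237, 238, 234, 181, 160, 186, 150, 142, 141, 142, 141, 142, 138] 117
cam [ 0.64705101 -0.04765965  0.44134938] nadir px [318.38411884 133.1561994 ] flag row 141.57894736842104 left 328 28
[59, 62, 60, 57, 54, 58, 58, 58, 60, 58, 60, 58, 57, 54, 58, 57, 59, 57, 57, 108, 215, 217, 214, 215, 215, 215, 215, 216, 209, 106, 53, 47, 55, 54, 53, 54] 118
scene [([368, 317, 12, 15, 84], [373.2, 322.4])]
side [([261, 224, 39, 32, 402], [281.7, 234.9])]
```

The pointer is unmoved (row 141.3, against about 141.2 for the flag after parallax), and the lever blob in the side view is the same as at the start. The gripper is clear, so I'll hand in.

```bash
python3 -c "
from workcell import bot
print(bot.sign_off())"
```

```text
the job is handed in; nothing more can be done
None
```

I set the pointer on the middle of the red flag (within about 0.3 mm) with the knob, then pushed the lever to its stop, held it about 0.7 s and let it come fully back up; fingertip force on the handle read 44 N at the stop, eased to 33 N, and the job was handed in at about 23 s.

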